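# Swap three lab vessels round between stirrer, balance and drip tray

### The arm

A 6-joint arm with a two-finger parallel gripper is mounted at the origin on the work surface. World frame = base frame: x ahead of the robot, y to its left, z up, the work surface at z = 0. Lengths are in m, angles in degrees, forces in N, time in s.
With the tool pointing down it reaches from about 0.3 to 0.825 m from the base axis. Payload 5.4 kg.
Tool frame: the origin (TCP) lies on the centre line of the jaws, within the pads' length; the fingertips stand ctrl.tcp_to_tips ahead of it and the grasp point (between the pads) lies 5 mm behind it (ctrl.tcp_to_tips is the distance from the TCP to the fingertips, in m); x points along the fingers, z is the direction in which the jaws open and shut, and the axes are right-handed (so a half turn about x gives the same grasp; the last joint's range is limited). The gripper opens to 92 mm and grips with 3 to 60 N. Pads are 20 mm wide; open, the fingers measure 128 mm over their backs; the gripper's body (75 mm by 189 mm) begins 69 mm behind the grasp point.
Start: joints at [55.457, 9.076, 91.501, -0, 79.423, -12.038], TCP at [0.22, 0.531, 0.229] pointing down, gripper open.
Joint ranges: [-166.64, 166.64], [-54.1, 131.32], [10.49, 154.53], [-73.88, 253.88], [9.74, 151.15], [-171.62, 171.62]. Speed limits (degrees/s): [147.25, 147.25, 180, 180, 180, 180].

### API

Orientations are given as a 3x3 rotation matrix whose columns are the frame's x, y, z axes.
In Python, from rig import ctrl, capture, job, models gives the robot as it stands.
- The arm moves only by the tool servo_tool, never from a script. Its arguments are lists of equal length, an entry for each row: "grip": the finger opening in mm, from 0 to 91.9; "slide": the shift along the tool's x, y, z in mm, a list of three; "dr": the turn, a rotation vector about the tool's x, y, z in units of 6 degrees (1.0 is 6 degrees), a list of three. In form: {"grip": [grip, ...], "slide": [[tx, ty, tz], ...], "dr": [[wx, wy, wz], ...]}. A call has 1 to 10 rows; each row shifts and turns the pose as measured when the row begins, along the tool's axes as they then stand; what a row does not reach is not made up. A row lasts 1/12 s, in which the tool goes at most 41.7 mm and 7.16 degrees, less where a joint would pass 70% of its speed; a pose out of reach is approached as far as the arm can. A call is refused whole if a number of a shift passes 41.7 or a number of a turn 1, either way. A call with a gripper value outside its range is refused whole. The fingers move at their own pace and stop on an object; "grip_force" is the grip in N (left out, the last holds). Time passes only in rows, so rows that do not move let the fingers close. It gives the time, the measured TCP pose, the force and the opening at its end, in the units of the state.
- ctrl.observe(): the state, without advancing time (a new reading comes with each control period).
- capture(name): name is "scene" or "top" or "wrist"; returns a dict with "image" (420x560x3 uint8, red, green, blue), "z_map" (420x560 float32, m along the optical axis (not along the pixel's ray), 0 where there is no reading), "camera_matrix" (3x3 intrinsics, pixels), "extrinsics" (4x4, takes a point from world to camera coordinates). Camera axes: x right, y up, looking along -z (the intrinsics and any distortion apply to the point x, -y, -z); pixel columns grow to the right and rows downward; lengths in m; the calibration is good to about 2 mm. A picture is of the moment at which its call begins.
- job.hand_in(): hands the job in, once; it reports no verdict.
Trained networks look in a picture, given as the dict that the camera call returned (one of the last four; its "shot" number tells which), for a name from the list of things; names that differ only in an ending like _2 or _b are one class to them, and where a whole thing is asked for, a point or a joint stands for the part that bears it (a point fixed in the world has none). Each returns a list of dicts, best first, with "confidence" (0 to 1); they miss things now and then, are a little off and sometimes report something else, mostly with a low value. They report only what shows in the picture. A call takes as long as a camera call. They do not tell look-alikes from the thing itself.
- models.recognise(picture, name): "rect" ([centre column, centre row, width, height] in pixels, round what is visible of it).
The state is a dict: "time": time; "joints": joint angles; "joint_vel": joint speeds; "effort": joint torques, N m; "eef_pos": TCP position; "orientation": TCP orientation; "ft_force": force on the tool from outside, world axes, zero at the start; "torque": the same for the moment, N m; "grip_width": finger opening in m.
Only numpy, scipy, OpenCV 4.12 (cv2) and the standard library are available. Lean on these libraries where they do the work, as an engineer would, in place of code of your own. Each camera call takes 0.05 s, during which the arm holds its last target. There are 200 camera calls.

### The job

The three vessels on the bench stand at the wrong stations: the open steel beaker belongs on the magnetic stirrer, the white lidded jar on the balance and the brown bottle in the grey drip tray. Swap them round so that each stands upright in the middle of its own station, parking one of them on the way on the empty round cork mat (let go of it there) to make room. Keep the vessels upright, set them down rather than drop them, and leave the tube rack, the timer and the tip box where they are.

Things in the scene. Friction and masses are not known exactly. Their poses are not given: they have to be found in the camera images.
- beaker: Loose open round steel beaker, straight-walled, 58 mm outside diameter, 80 mm tall, wall 3 mm, about 0.14 kg. Origin at the centre of its underside, z up its axis. Starts standing on the balance; belongs on the stirrer.
- bottle: Loose brown (amber) glass bottle with a narrow neck and black cap, about 0.22 kg: straight round body 54 mm in diameter up to 68 mm height, then sloping shoulder, neck and cap 31 mm in diameter, 106 mm tall overall. Origin at the centre of its underside, z up its axis. Starts on the stirrer; belongs in the drip tray.
- jar: Loose squat white plastic jar with a flat white lid, about 0.20 kg: round, 66 mm in diameter up to 64 mm height, lid 65 mm in diameter, 84 mm tall overall. Origin at the centre of its underside, z up its axis. Starts in the drip tray; belongs on the balance.
- stirrer: Magnetic stirrer, fixed to the bench: low white box 150 x 120 mm with a round white plate 104 mm in diameter on top, a black knob at its -x end. Origin on the bench under the centre of the round plate; the plate's flat top, where a vessel stands, is 56 mm above the origin. The box reaches 87 mm to its -x (99 mm with the knob), 63 mm to its +x and 60 mm to either side in y; its top is 48 mm high.
- balance: Laboratory balance, fixed to the bench (the pan does not give): low grey box 180 x 140 mm with a round metal pan 104 mm in diameter and a display at its -x end. Origin on the bench under the centre of the pan; the pan's flat top, where a vessel stands, is 50 mm above the origin. The box reaches 115 mm to its -x, 65 mm to its +x and 70 mm to either side in y; its top is 39 mm high.
- drip_tray: Drip tray, fixed to the bench: square grey open tray 125 x 125 mm outside, 22 mm high, walls 4 mm thick. Origin at the centre of its underside; the inner floor, where a vessel stands, is 4 mm above the origin.
- cork_mat: Round flat cork mat, fixed to the bench, 100 mm in diameter, empty at the start: the free spot. Origin at the centre of its underside; its top is 6 mm above the origin.
- tube_rack: Bystander, loose: black block rack with small tubes, 65 x 130 mm, 56 mm high over the tube caps, long side along its y. Origin at the centre of its underside. Leave alone.
- timer: Bystander, loose: flat black square timer with a small screen, 65 x 65 x 18 mm. Origin at the centre of its underside. Leave alone.
- tip_box: Bystander, loose: blue box with a clear lid, 80 x 115 mm, 56 mm high, long side along its y. Origin at the centre of its underside. Leave alone.
Mind the look-alikes: they are no part of the job. There is more than one size of the drip_tray; the one meant has the size given above.

How it is judged (in metres and radians):
On the way:
1. one of the three vessels has been set down upright on the cork mat and let go (((horizontal distance between beaker and cork_mat below 0.03 m and z of beaker in the frame of cork_mat between 0.002 and 0.011 m and angle between beaker's own z axis and vertical below 0.1 rad and linear speed of beaker below 0.02 m/s and contact force between the fingers and beaker below 0.1 N) or (horizontal distance between bottle and cork_mat below 0.03 m and z of bottle in the frame of cork_mat between 0.002 and 0.011 m and angle between bottle's own z axis and vertical below 0.1 rad and linear speed of bottle below 0.02 m/s and contact force between the fingers and bottle below 0.1 N) or (horizontal distance between jar and cork_mat below 0.03 m and z of jar in the frame of cork_mat between 0.002 and 0.011 m and angle between jar's own z axis and vertical below 0.1 rad and linear speed of jar below 0.02 m/s and contact force between the fingers and jar below 0.1 N))), for 0.2 s.
At the end, for the whole second after the job is handed in: The beaker stands on the stirrer plate, the jar on the balance pan and the bottle on the drip tray's floor, each upright (within 0.1 rad), within 15 mm of the middle of its station, resting on it (its underside from 4 mm below to 5 mm above the station's surface) and at rest (horizontal distance between beaker and stirrer below 0.015 m and z of beaker in the frame of stirrer between 0.052 and 0.061 m and angle between each of beaker, bottle, jar's own z axis and vertical below 0.1 rad and linear speed of each of beaker, bottle, jar below 0.02 m/s and horizontal distance between bottle and drip_tray below 0.015 m and z of bottle in the frame of drip_tray between 0 and 0.009 m and horizontal distance between jar and balance below 0.015 m and z of jar in the frame of balance between 0.046 and 0.055 m); the robot touches nothing.
It fails at once if the tube rack, the timer or the tip box is moved by more than 30 mm (distance of any of tube_rack, timer, tip_box from where it was at the start of the episode above 0.03 m).
It fails at once if a vessel is tipped by more than 0.5 rad (angle between any of beaker, bottle, jar's own z axis and vertical above 0.5 rad).
It fails at once if a vessel is dropped or flung: faster than 0.7 m/s (a fall of 25 mm) while not in the fingers ((linear speed of beaker above 0.7 m/s and contact force between the fingers and beaker below 0.05 N) or (linear speed of bottle above 0.7 m/s and contact force between the fingers and bottle below 0.05 N) or (linear speed of jar above 0.7 m/s and contact force between the fingers and jar below 0.05 N)).
It also fails if it takes over 131 s, if anything falls off the work surface, if the arm or the gripper's body presses on something with over 40 N, if the wrist force passes 120 N, or if a joint passes its speed limit or range.

## Working session

There is one attempt and no reset: what is moved stays moved. The work goes in short steps, Python scripts to look and compute and a tool call to move; the robot and the scene stay as the last step left them, time stands still between calls to the robot, and variables do not carry over. Pictures are saved under pics/ and viewed, about 12 in all and at most 16, crops included, and the job is handed in when it is done.

Besides the shell and the picture viewer there is one more tool, called after "Emit:" as a command line: name --argument value ..., lists and objects as JSON in quotes. servo_tool: Moves the arm, as the interface text tells. Its arguments: {"type":"object","properties":{"grip":{"type":"array"},"slide":{"type":"array"},"dr":{"type":"array"},"grip_force":{"type":"number"}},"required":["grip","slide","dr"]}

```bash
mkdir -p pics; cat > h.py <<'E'
import numpy as np, cv2
from rig import ctrl, capture, job, models
def world(p):
    K=p["camera_matrix"];z=p["z_map"];v,u=np.mgrid[:z.shape[0],:z.shape[1]]
    c=np.stack([(u-K[0,2])/K[0,0]*z,-(v-K[1,2])/K[1,1]*z,-z,np.ones_like(z)],-1)
    w=c@np.linalg.inv(p["extrinsics"]).T; w=w[...,:3]; w[z==0]=np.nan; return w
def save(p,n): cv2.imwrite(f"pics/{n}.png",p["image"][...,::-1])
E
python3 - <<'E'
from h import *
print(ctrl.tcp_to_tips, ctrl.observe())
for cam in ("scene","top"):
    p=capture(cam); save(p,cam+"0"); w=world(p); np.save(cam+"_w.npy",w)
    for n in "beaker bottle jar stirrer balance drip_tray cork_mat tube_rack timer tip_box".split():
        for d in models.recognise(p,n)[:3]:
            c,r,a,b=d["rect"]; print(cam,n,round(d["confidence"],2),np.round(d["rect"]),np.round(w[min(int(r),419),min(int(c),559)],3))
E
```

```text
0.014 {'time': 0.0, 'joints': array([ 5.54549918e+01,  9.11301961e+00,  9.15698345e+01, -3.81441728e-04,
        7.94253230e+01, -1.20379578e+01]), 'joint_vel': array([ 0.08616802,  0.02838767,  0.08664755, -0.05337753, -0.0773244 ,
        0.07520286]), 'effort': array([-1.28804477e-03, -3.85555637e+01, -3.22112632e+01,  7.00888527e-02,
        3.75318818e-02, -2.03646891e-04]), 'eef_pos': array([0.21978386, 0.53069031, 0.22763574]), 'orientation': array([[-1.06523217e-03, -9.23832699e-01,  3.82794998e-01],
       [-1.55885807e-03,  3.82796284e-01,  9.23831465e-01],
       [-9.99998218e-01,  3.87371921e-04, -1.84789097e-03]]), 'ft_force': array([-0.38372988,  0.30384077,  0.35119236]), 'torque': array([0.04380895, 0.02053552, 0.03105697]), 'grip_width': 0.09181258507721089}
scene beaker 0.94 [290. 212.  25.  37.] [0.51  0.139 0.13 ]
scene bottle 0.94 [229. 159.  26.  42.] [ 0.539 -0.078  0.129]
scene bottle 0.3 [145. 149.  45.  44.] [ 0.681 -0.302  0.057]
scene jar 0.93 [363. 266.  32.  42.] [0.451 0.334 0.091]
scene stirrer 0.73 [237. 172.  70.  63.] [ 0.526 -0.069  0.071]
scene st
[... 697 characters left out ...]
. 240.  46.  46.] [0.436 0.312 0.088]
top jar 0.81 [173. 242.  33.  28.] [0.431 0.304 0.089]
top stirrer 0.59 [333. 217.  57.  62.] [ 0.5   -0.1    0.068]
top balance 0.65 [248. 233.  53.  66.] [0.46  0.119 0.048]
top drip_tray 0.9 [173. 240.  48.  48.] [0.436 0.307 0.086]
top drip_tray 0.87 [132. 162.  37.  34.] [0.661 0.455 0.003]
top drip_tray 0.84 [176. 322.  83.  84.] [0.227 0.306 0.004]
top cork_mat 0.66 [411. 237.  36.  36.] [ 0.459 -0.328  0.002]
top tube_rack 0.84 [309. 123.  49.  35.] [ 0.769 -0.043  0.042]
top timer 0.94 [200. 152.  29.  34.] [0.686 0.26  0.017]
top tip_box 0.71 [411. 157.  48.  33.] [ 0.669 -0.319  0.055]
top tip_box 0.27 [249. 233.  58.  71.] [0.46  0.116 0.053]
```

View pics/scene0.png

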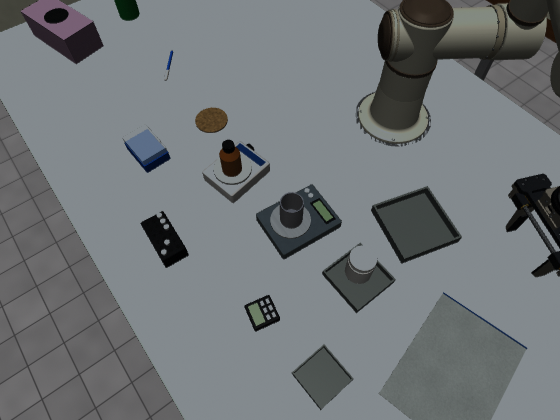

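View pics/top0.png

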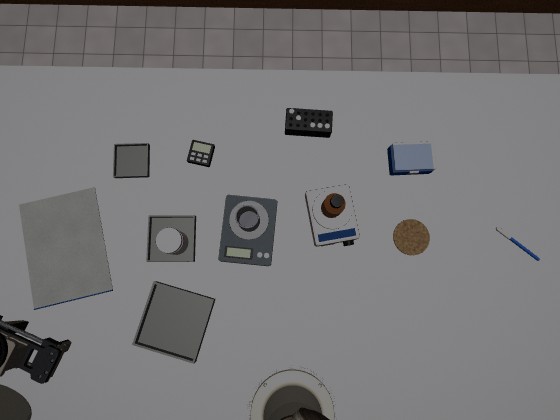

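```bash
python3 - <<'E'
from h import *
w=np.load("top_w.npy");w2=np.load("scene_w.npy")
def circ(name,W,c,R,z0,z1,r):
    m=(np.hypot(W[...,0]-c[0],W[...,1]-c[1])<R)&(W[...,2]>z0)&(W[...,2]<z1)
    P=W[m]
    if len(P)<5: print(name,len(P));return
    (x,y),(a,b),_=cv2.minAreaRect((P[:,:2]*1000).astype(np.float32))
    (cx,cy),rad=cv2.minEnclosingCircle((P[:,:2]*1000).astype(np.float32))
    print(name,len(P),"rect",round(x),round(y),round(a),round(b),"circ",round(cx),round(cy),"dia",round(2*rad),"z",np.round(np.median(P[:,2]),3),"exp dia",r)
for n,W in(("top",w),("scene",w2)):
    print(n)
    circ("jar top",W,(.44,.31),.07,.078,.1,65)
    circ("bottle cap",W,(.525,-.08),.05,.145,.175,31)
    circ("beaker rim",W,(.5,.12),.07,.115,.145,58)
    circ("beaker all",W,(.5,.12),.07,.065,.145,58)
    circ("stir plate",W,(.525,-.08),.075,.053,.06,104)
    circ("pan",W,(.5,.12),.08,.0455,.056,104)
    circ("cork",W,(.459,-.328),.07,.0035,.02,100)
    circ("tray walls",W,(.44,.31),.1,.014,.03,125)
E
```

```text
top
jar top 526 rect 434 316 61 64 circ 434 317 dia 65 z 0.086 exp dia 65
bottle cap 141 rect 526 -98 28 31 circ 526 -98 dia 31 z 0.161 exp dia 31
beaker rim 119 rect 490 118 56 55 circ 490 118 dia 57 z 0.128 exp dia 58
beaker all 246 rect 490 118 56 56 circ 490 118 dia 58 z 0.114 exp dia 58
stir plate 622 rect 523 -102 101 101 circ 518 -104 dia 113 z 0.055 exp dia 104
pan 894 rect 494 118 102 101 circ 493 118 dia 104 z 0.05 exp dia 104
cork 844 rect 456 -331 111 122 circ 458 -328 dia 131 z 0.006 exp dia 100
tray walls 399 rect 445 329 124 126 circ 444 328 dia 175 z 0.02 exp dia 125
scene
jar top 590 rect 435 319 63 63 circ 434 320 dia 67 z 0.088 exp dia 65
bottle cap 137 rect 527 -95 31 30 circ 528 -96 dia 34 z 0.161 exp dia 31
beaker rim 222 rect 491 120 57 57 circ 491 119 dia 60 z 0.126 exp dia 58
beaker all 632 rect 491 120 57 57 circ 492 120 dia 61 z 0.105 exp dia 58
stir plate 490 rect 522 -100 108 104 circ 521 -89 dia 126 z 0.056 exp dia 104
pan 662 rect 498 125 92 103 circ 494 121 dia 105 z 0.05 exp dia 104
cork 571 rect 463 -322 120 112 circ 462 -327 dia 130 z 0.006 exp dia 100
tray walls 468 rect 445 331 128 126 circ 447 331 dia 174 z 0.022 exp dia 125
```

The scene view shows the bottle on the stirrer at (230,160), beaker on the balance at (291,210) and jar in the small tray at (362,262). The cork mat is at (211,120). The top view agrees. The 125 mm tray is the one under the jar, since the fit gives 124 x 126.

The bottle goes to the cork first.

Emit:
servo_tool --grip '[91,91,91,91,91,91,91,91,91,91]' --slide '[[0,-26,-23],[0,-26,-23],[0,-26,-23],[0,-26,-23],[0,-26,-23],[0,-26,-23],[0,-26,-23],[0,-26,-23],[0,-26,-23],[0,-26,-23]]' --dr '[[0,0,0],[0,0,0],[0,0,0],[0,0,0],[0,0,0],[0,0,0],[0,0,0],[0,0,0],[0,0,0],[0,0,0]]' --grip_force 20

```text
time: 1.93
eef_pos: [0.3757, 0.212, 0.2283]
orientation: [[0.003, -0.929, 0.371], [0.004, 0.371, 0.929], [-1.0, -0.001, 0.004]]
ft_force: [0.2, 1.2, 0.4]
grip_width: 0.0911
```

```bash
cat > go.py <<'E'
import sys
from h import *
from scipy.spatial.transform import Rotation as R
s=ctrl.observe(); O=s["orientation"]; t=np.array([float(a) for a in sys.argv[1:4]])
x0=np.array([0,0,-1.]);z0=np.array([.383,.924,0]);z0/=np.linalg.norm(z0)
D=np.stack([x0,np.cross(z0,x0),z0],1)
print("t",round(s["time"],2),"pos",np.round(s["eef_pos"],4),"slide mm",np.round(O.T@(t-s["eef_pos"])*1000,1),"dr",np.round(np.degrees(R.from_matrix(O.T@D).as_rotvec())/6,2),"w",np.round(s["grip_width"]*1000,1),"F",np.round(s["ft_force"],1))
E
python3 go.py .526 -.097 .228
```

```text
t 1.93 pos [0.3757 0.212  0.2283] slide mm [  -0.4 -254.1 -231.3] dr [0.13 0.04 0.01] w 91.1 F [0.2 1.2 0.4]
```

Emit:
servo_tool --grip '[91,91,91,91,91,91,91,91,91,91]' --slide '[[0,-31,-28],[0,-31,-28],[0,-31,-28],[0,-31,-28],[0,-31,-28],[0,-31,-28],[0,-31,-28],[0,-31,-28],[0,-6,-7],[0,0,0]]' --dr '[[0.13,0,0],[0,0,0],[0,0,0],[0,0,0],[0,0,0],[0,0,0],[0,0,0],[0,0,0],[0,0,0],[0,0,0]]'

```text
time: 2.77
eef_pos: [0.5215, -0.1067, 0.2301]
orientation: [[0.012, -0.92, 0.391], [0.002, 0.391, 0.92], [-1.0, -0.01, 0.006]]
ft_force: [-0.2, 0.3, -0.9]
grip_width: 0.0908
```

```bash
python3 go.py .526 -.097 .107
```

```text
t 2.77 pos [ 0.5215 -0.1067  0.2301] slide mm [123.2   0.9   9.9] dr [-0.09  0.06  0.1 ] w 90.8 F [-0.2  0.3 -0.9]
```

Emit:
servo_tool --grip '[91,91,91,91,91,91,91,91,91,91]' --slide '[[0,0,10],[5,0,0],[17,0,0],[17,0,0],[17,0,0],[17,0,0],[17,0,0],[17,0,0],[14,0,0],[0,0,0]]' --dr '[[-0.09,0.06,0.1],[0,0,0],[0,0,0],[0,0,0],[0,0,0],[0,0,0],[0,0,0],[0,0,0],[0,0,0],[0,0,0]]'

```text
time: 3.6
eef_pos: [0.5226, -0.0771, 0.1042]
orientation: [[-0.002, -0.932, 0.362], [0.003, 0.362, 0.932], [-1.0, 0.003, 0.002]]
ft_force: [-0.4, 0.5, 0.5]
grip_width: 0.0912
```

```bash
python3 go.py .526 -.097 .107
```

```text
t 3.6 pos [ 0.5226 -0.0771  0.1042] slide mm [ -2.9 -10.3 -17.3] dr [ 0.22  0.02 -0.03] w 91.2 F [-0.4  0.5  0.5]
```

Emit:
servo_tool --grip '[91,91,91]' --slide '[[-3,-5,-8],[0,0,0],[0,0,0]]' --dr '[[0.1,0,0],[0,0,0],[0,0,0]]'

```text
time: 3.85
eef_pos: [0.524, -0.0831, 0.1082]
orientation: [[-0.003, -0.93, 0.367], [0.004, 0.367, 0.93], [-1.0, 0.004, 0.002]]
ft_force: [0.0, 0.8, -0.3]
grip_width: 0.0905
```

```bash
python3 go.py .526 -.097 .107
```

```text
t 3.85 pos [ 0.524  -0.0831  0.1082] slide mm [  1.2  -6.9 -12.2] dr [ 0.16  0.02 -0.04] w 90.5 F [ 0.   0.8 -0.3]
```

Emit:
servo_tool --grip '[91,91,91,91]' --slide '[[1,-7,-12],[0,0,0],[0,0,0],[0,0,0]]' --dr '[[0.15,0,0],[0,0,0],[0,0,0],[0,0,0]]'

```text
time: 4.18
eef_pos: [0.5287, -0.0995, 0.1108]
orientation: [[0.003, -0.924, 0.383], [0.001, 0.383, 0.924], [-1.0, -0.003, 0.002]]
ft_force: [0.8, 0.2, 0.7]
grip_width: 0.0909
```

```bash
python3 go.py .526 -.097 .107
```

```text
t 4.18 pos [ 0.5287 -0.0995  0.1108] slide mm [3.7 3.5 1.3] dr [-0.01  0.02  0.03] w 90.9 F [0.8 0.2 0.7]
```

Emit:
servo_tool --grip '[91,40,40,40,40,40,40,40,40,40]' --slide '[[3,3,1],[0,0,0],[0,0,0],[0,0,0],[0,0,0],[0,0,0],[0,0,0],[0,0,0],[0,0,0],[0,0,0]]' --dr '[[0,0,0],[0,0,0],[0,0,0],[0,0,0],[0,0,0],[0,0,0],[0,0,0],[0,0,0],[0,0,0],[0,0,0]]' --grip_force 20

```text
time: 5.02
eef_pos: [0.526, -0.0972, 0.1076]
orientation: [[0.003, -0.923, 0.384], [0.001, 0.384, 0.923], [-1.0, -0.003, 0.002]]
ft_force: [-0.5, -0.9, -0.0]
grip_width: 0.0532
```

```bash
python3 go.py .526 -.097 .107
```

```text
t 5.02 pos [ 0.526  -0.0972  0.1076] slide mm [0.6 0.1 0.2] dr [-0.01  0.02  0.03] w 53.2 F [-0.5 -0.9 -0. ]
```

Emit:
servo_tool --grip '[40,40,40,40,40,40,40,40,40,40]' --slide '[[-8,0,0],[-15,0,0],[-15,0,0],[-8,0,0],[0,-1,-10],[0,-2,-20],[0,-3,-30],[0,-3,-30],[0,-3,-30],[0,-3,-30]]' --dr '[[0,0,0],[0,0,0],[0,0,0],[0,0,0],[0,0,0],[0,0,0],[0,0,0],[0,0,0],[0,0,0],[0,0,0]]'

```text
time: 5.85
eef_pos: [0.4772, -0.242, 0.1507]
orientation: [[-0.005, -0.927, 0.374], [0.007, 0.374, 0.927], [-1.0, 0.007, 0.004]]
ft_force: [0.0, -0.8, -2.1]
grip_width: 0.0538
```

```bash
python3 go.py .459 -.328 .13
```

```text
t 5.85 pos [ 0.4772 -0.242   0.1507] slide mm [ 20.2 -15.4 -86.6] dr [ 0.09  0.04 -0.07] w 53.8 F [ 0.  -0.8 -2.1]
```

Emit:
servo_tool --grip '[40,40,40,40,40,40,40,40]' --slide '[[5,-5,-25],[5,-5,-25],[5,-3,-20],[5,-2,-10],[0,0,-5],[0,0,0],[0,0,0],[0,0,0]]' --dr '[[0.09,0.04,-0.07],[0,0,0],[0,0,0],[0,0,0],[0,0,0],[0,0,0],[0,0,0],[0,0,0]]'

```text
time: 6.52
eef_pos: [0.4508, -0.3359, 0.1255]
orientation: [[-0.005, -0.921, 0.391], [0.003, 0.391, 0.921], [-1.0, 0.006, 0.0]]
ft_force: [0.1, -0.1, -2.4]
grip_width: 0.0534
```

```bash
python3 go.py .459 -.328 .059
python3 - <<'E'
from h import *
p=capture("top"); w=world(p); save(p,"top1")
g=p["image"].astype(int)
def fit(n,m,c,R):
    m=(m&(np.hypot(w[...,0]-c[0],w[...,1]-c[1])<R)).astype(np.uint8)
    m=cv2.morphologyEx(m,cv2.MORPH_OPEN,np.ones((3,3)))>0
    P=(w[m][:,:2]*1000).astype(np.float32)
    print(n,len(P),cv2.minAreaRect(P)[:2],cv2.minEnclosingCircle(P))
fit("plate",(w[...,2]>.0525)&(w[...,2]<.06),(.522,-.1),.06)
fit("cork",(g[...,0]-g[...,2]>30)&(w[...,2]<.02),(.459,-.328),.08)
E
```

```text
t 6.52 pos [ 0.4508 -0.3359  0.1255] slide mm [66.5 -4.9 10.5] dr [-0.08  0.   -0.06] w 53.4 F [ 0.1 -0.1 -2.4]
plate 955 ((522.3278198242188, -101.13662719726562), (98.43264770507812, 100.38551330566406)) ((522.6962280273438, -101.62960052490234), 51.96084976196289)
cork 582 ((451.29718017578125, -310.34173583984375), (95.12034606933594, 64.25743103027344)) ((455.1603698730469, -322.4583740234375), 47.601985931396484)
```

Emit:
servo_tool --grip '[40,40,40,40,40,40,40,40,40]' --slide '[[5,-5,10],[12,0,0],[12,0,0],[12,0,0],[12,0,0],[6,0,0],[2,0,0],[0,0,0],[0,0,0]]' --dr '[[-0.08,0,-0.06],[0,0,0],[0,0,0],[0,0,0],[0,0,0],[0,0,0],[0,0,0],[0,0,0],[0,0,0]]'

```text
time: 7.32
eef_pos: [0.4624, -0.3222, 0.0577]
orientation: [[0.001, -0.927, 0.374], [0.001, 0.374, 0.927], [-1.0, -0.0, 0.001]]
ft_force: [-0.6, 0.9, -2.1]
grip_width: 0.0536
```

```bash
python3 go.py .459 -.328 .058
```

```text
t 7.32 pos [ 0.4624 -0.3222  0.0577] slide mm [-0.3  0.9 -6.6] dr [0.09 0.01 0.  ] w 53.6 F [-0.6  0.9 -2.1]
```

Emit:
servo_tool --grip '[40,40,40]' --slide '[[1,0,-5],[1,0,0],[0,0,0]]' --dr '[[0,0,0],[0,0,0],[0,0,0]]'

```text
time: 7.57
eef_pos: [0.4618, -0.328, 0.058]
orientation: [[0.004, -0.927, 0.374], [-0.001, 0.374, 0.927], [-1.0, -0.004, 0.001]]
ft_force: [-0.3, -0.4, -3.1]
grip_width: 0.0533
```

Emit:
servo_tool --grip '[40,40,40,40]' --slide '[[2,0,0],[2,0,0],[0,0,0],[0,0,0]]' --dr '[[0,0,0],[0,0,0],[0,0,0],[0,0,0]]'

```text
time: 7.9
eef_pos: [0.4627, -0.3295, 0.0586]
orientation: [[0.005, -0.927, 0.374], [-0.002, 0.374, 0.927], [-1.0, -0.006, -0.0]]
ft_force: [-0.0, -0.5, -4.1]
grip_width: 0.0534
```

Emit:
servo_tool --grip '[40,40,40,40]' --slide '[[2,0,0],[2,0,0],[2,0,0],[2,0,0]]' --dr '[[0,0,0],[0,0,0],[0,0,0],[0,0,0]]'

```text
time: 8.23
eef_pos: [0.4634, -0.3302, 0.0575]
orientation: [[0.004, -0.927, 0.374], [-0.002, 0.374, 0.927], [-1.0, -0.005, 0.0]]
ft_force: [-7.0, 6.2, 14.7]
grip_width: 0.0535
```

```bash
python3 go.py .459 -.328 .058
python3 - <<'E'
from h import *
p=capture("scene"); save(p,"sc1");w=world(p)
cv2.imwrite("pics/sc1c.png",cv2.resize(p["image"][60:200,130:330,::-1],None,fx=4,fy=4))
E
```

```text
t 8.23 pos [ 0.4634 -0.3302  0.0575] slide mm [-0.5  4.9  0.4] dr [0.09 0.   0.04] w 53.5 F [-7.   6.2 14.7]
```

View pics/sc1c.png

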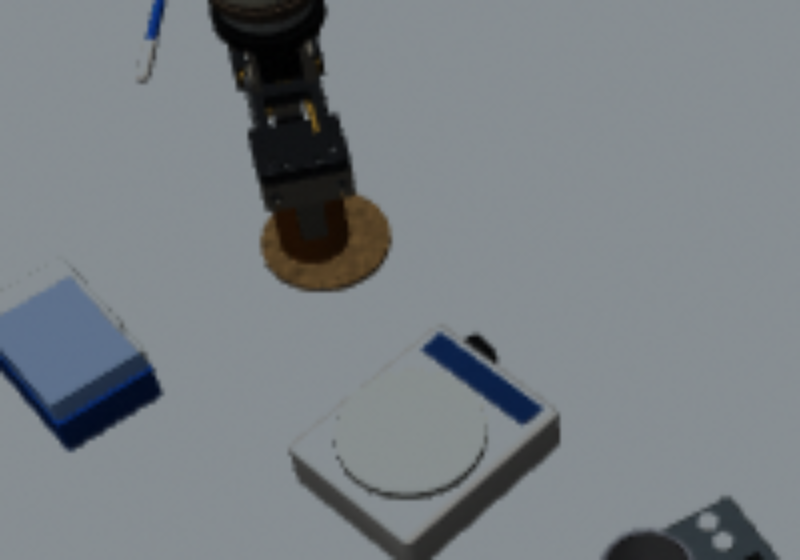

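The crop shows the bottle's base at (312,240), on the mat centred at about (327,243), and the force shows contact. I'll release it.

Emit:
servo_tool --grip '[53,70,91,91,91,91,91,91]' --slide '[[0,0,0],[0,0,0],[0,0,0],[0,0,0],[0,0,0],[0,0,0],[0,0,0],[0,0,0]]' --dr '[[0,0,0],[0,0,0],[0,0,0],[0,0,0],[0,0,0],[0,0,0],[0,0,0],[0,0,0]]'

```text
time: 8.95
eef_pos: [0.4642, -0.3317, 0.0578]
orientation: [[0.006, -0.927, 0.374], [-0.004, 0.374, 0.927], [-1.0, -0.008, -0.002]]
ft_force: [-0.3, 0.3, -0.7]
grip_width: 0.091
```

```bash
python3 go.py .459 -.328 .2
```

```text
t 8.95 pos [ 0.4642 -0.3317  0.0578] slide mm [-142.3    5.1    1.2] dr [ 0.09 -0.02  0.07] w 91.0 F [-0.3  0.3 -0.7]
```

Emit:
servo_tool --grip '[91,91,91,91,91,91,91,91]' --slide '[[-10,0,0],[-20,0,0],[-25,0,0],[-25,0,0],[-25,0,0],[-25,0,0],[-20,0,0],[0,0,0]]' --dr '[[0.09,0,0.07],[0,0,0],[0,0,0],[0,0,0],[0,0,0],[0,0,0],[0,0,0],[0,0,0]]'

```text
time: 9.62
eef_pos: [0.4626, -0.3297, 0.2111]
orientation: [[-0.006, -0.923, 0.384], [0.004, 0.384, 0.923], [-1.0, 0.007, 0.001]]
ft_force: [0.8, -0.3, 0.3]
grip_width: 0.0907
```

```bash
python3 go.py .490 .119 .2
```

```text
t 9.62 pos [ 0.4626 -0.3297  0.2111] slide mm [ 12.7 146.8 424.9] dr [-0.01  0.01 -0.06] w 90.7 F [ 0.8 -0.3  0.3]
```

Emit:
servo_tool --grip '[91,91,91,91,91,91,91,91,91,91]' --slide '[[0,7,20],[0,11,32],[0,13,37],[0,13,37],[0,13,37],[0,13,37],[0,13,37],[0,13,37],[0,13,37],[0,13,37]]' --dr '[[0,0,0],[0,0,0],[0,0,0],[0,0,0],[0,0,0],[0,0,0],[0,0,0],[0,0,0],[0,0,0],[0,0,0]]'

```text
time: 10.45
eef_pos: [0.4817, 0.0464, 0.2022]
orientation: [[-0.01, -0.918, 0.397], [0.002, 0.397, 0.918], [-1.0, 0.01, -0.002]]
ft_force: [1.1, 0.0, 0.4]
grip_width: 0.091
```

```bash
python3 go.py .490 .119 .18
```

```text
t 10.45 pos [0.4817 0.0464 0.2022] slide mm [22.2 21.  70. ] dr [-0.15 -0.02 -0.1 ] w 91.0 F [1.1 0.  0.4]
```

Emit:
servo_tool --grip '[91,91,91,91,91,91,91,91]' --slide '[[5,6,22],[5,5,18],[5,4,12],[5,2,6],[0,1,3],[0,0,0],[0,0,0],[0,0,0]]' --dr '[[-0.15,0,-0.1],[0,0,0],[0,0,0],[0,0,0],[0,0,0],[0,0,0],[0,0,0],[0,0,0]]'

```text
time: 11.12
eef_pos: [0.4839, 0.1194, 0.1737]
orientation: [[-0.01, -0.928, 0.373], [-0.0, 0.373, 0.928], [-1.0, 0.009, -0.004]]
ft_force: [0.3, -0.0, -0.1]
grip_width: 0.0911
```

```bash
python3 go.py .490 .119 .102
```

```text
t 11.12 pos [0.4839 0.1194 0.1737] slide mm [71.6 -6.4  2.2] dr [ 0.1  -0.04 -0.08] w 91.1 F [ 0.3 -0.  -0.1]
```

Emit:
servo_tool --grip '[91,91,91,91,91,91,91,91]' --slide '[[5,-6,2],[15,0,0],[15,0,0],[15,0,0],[12,0,0],[6,0,0],[2,0,0],[0,0,0]]' --dr '[[0.1,0,-0.08],[0,0,0],[0,0,0],[0,0,0],[0,0,0],[0,0,0],[0,0,0],[0,0,0]]'

```text
time: 11.78
eef_pos: [0.4964, 0.1127, 0.1024]
orientation: [[0.009, -0.919, 0.395], [-0.006, 0.395, 0.919], [-1.0, -0.011, -0.002]]
ft_force: [0.5, -0.5, 0.5]
grip_width: 0.0909
```

```bash
python3 go.py .490 .119 .102
```

```text
t 11.78 pos [0.4964 0.1127 0.1024] slide mm [0.3 8.4 3.2] dr [-0.12 -0.02  0.1 ] w 90.9 F [ 0.5 -0.5  0.5]
```

Emit:
servo_tool --grip '[91,91,91,45,45,45,45,45,45,45]' --slide '[[0,6,3],[0,1,0],[0,0,0],[0,0,0],[0,0,0],[0,0,0],[0,0,0],[0,0,0],[0,0,0],[0,0,0]]' --dr '[[-0.1,0,0.06],[0,0,0],[0,0,0],[0,0,0],[0,0,0],[0,0,0],[0,0,0],[0,0,0],[0,0,0],[0,0,0]]' --grip_force 20

```text
time: 12.62
eef_pos: [0.4935, 0.1187, 0.1061]
orientation: [[0.01, -0.923, 0.385], [-0.003, 0.385, 0.923], [-1.0, -0.01, 0.001]]
ft_force: [0.0, -0.4, -0.6]
grip_width: 0.0574
```

```bash
python3 go.py .490 .119 .102
```

```text
t 12.62 pos [0.4935 0.1187 0.1061] slide mm [ 4.1  3.4 -1. ] dr [-0.02  0.01  0.1 ] w 57.4 F [ 0.  -0.4 -0.6]
```

Emit:
servo_tool --grip '[45,45,45,45,45,45,45,45,45,45]' --slide '[[-8,0,0],[-15,0,0],[-15,0,0],[-8,0,0],[-2,-4,-7],[0,-10,-16],[0,-14,-24],[0,-14,-24],[0,-14,-24],[0,-14,-24]]' --dr '[[0,0,0.1],[0,0,0],[0,0,0],[0,0,0],[0,0,0],[0,0,0],[0,0,0],[0,0,0],[0,0,0],[0,0,0]]'

```text
time: 13.45
eef_pos: [0.5094, -0.0206, 0.1511]
orientation: [[-0.007, -0.926, 0.376], [0.002, 0.376, 0.927], [-1.0, 0.008, -0.001]]
ft_force: [0.5, 0.0, -0.3]
grip_width: 0.0571
```

```bash
python3 go.py .5256 -.1027 .145
```

```text
t 13.45 pos [ 0.5094 -0.0206  0.1511] slide mm [  5.8 -46.  -70. ] dr [ 0.07 -0.01 -0.07] w 57.1 F [ 0.5  0.  -0.3]
```

Emit:
servo_tool --grip '[45,45,45,45,45,45,45,45]' --slide '[[1,-14,-22],[1,-11,-17],[1,-8,-12],[1,-4,-7],[0,-2,-4],[0,0,0],[0,0,0],[0,0,0]]' --dr '[[0.07,0,-0.07],[0,0,0],[0,0,0],[0,0,0],[0,0,0],[0,0,0],[0,0,0],[0,0,0]]'

```text
time: 14.12
eef_pos: [0.5191, -0.1032, 0.1425]
orientation: [[-0.006, -0.921, 0.39], [-0.0, 0.39, 0.921], [-1.0, 0.005, -0.002]]
ft_force: [0.7, -0.3, -0.5]
grip_width: 0.0572
```

```bash
python3 go.py .5256 -.1027 .112
```

```text
t 14.12 pos [ 0.5191 -0.1032  0.1425] slide mm [30.4 -5.9  3.1] dr [-0.07 -0.02 -0.05] w 57.2 F [ 0.7 -0.3 -0.5]
```

Emit:
servo_tool --grip '[45,45,45,45,45,45,45]' --slide '[[6,-5,3],[8,0,0],[6,0,0],[4,0,0],[2,0,0],[0,0,0],[0,0,0]]' --dr '[[-0.07,0,-0.04],[0,0,0],[0,0,0],[0,0,0],[0,0,0],[0,0,0],[0,0,0]]'

```text
time: 14.7
eef_pos: [0.5247, -0.0986, 0.1125]
orientation: [[-0.003, -0.926, 0.378], [-0.001, 0.378, 0.926], [-1.0, 0.003, -0.002]]
ft_force: [-0.6, -0.7, -1.0]
grip_width: 0.0572
```

```bash
python3 go.py .5256 -.1027 .112
```

```text
t 14.7 pos [ 0.5247 -0.0986  0.1125] slide mm [ 0.5 -2.4 -3.5] dr [ 0.05 -0.02 -0.03] w 57.2 F [-0.6 -0.7 -1. ]
```

Emit:
servo_tool --grip '[45,45,45,45]' --slide '[[2,-2,-3],[2,0,0],[2,0,0],[2,0,0]]' --dr '[[0,0,0],[0,0,0],[0,0,0],[0,0,0]]'

```text
time: 15.03
eef_pos: [0.5268, -0.1003, 0.1124]
orientation: [[-0.003, -0.926, 0.377], [0.003, 0.377, 0.926], [-1.0, 0.004, 0.002]]
ft_force: [-7.1, 3.3, 11.5]
grip_width: 0.057
```

```bash
python3 go.py .5256 -.1027 .112
```

```text
t 15.03 pos [ 0.5268 -0.1003  0.1124] slide mm [ 0.4  0.2 -2.6] dr [ 0.06  0.02 -0.04] w 57.0 F [-7.1  3.3 11.5]
```

Contact. I'll release and lift.

Emit:
servo_tool --grip '[57,70,91,91,91,91,91]' --slide '[[0,0,0],[0,0,0],[0,0,0],[0,0,0],[0,0,0],[0,0,0],[0,0,0]]' --dr '[[0,0,0],[0,0,0],[0,0,0],[0,0,0],[0,0,0],[0,0,0],[0,0,0]]'

```text
time: 15.62
eef_pos: [0.5284, -0.1015, 0.1147]
orientation: [[0.002, -0.926, 0.378], [0.001, 0.378, 0.926], [-1.0, -0.001, 0.002]]
ft_force: [-0.0, -0.1, 0.3]
grip_width: 0.091
```

Emit:
servo_tool --grip '[91,91,91,91,91,91,91]' --slide '[[-10,0,0],[-20,0,0],[-25,0,0],[-25,0,0],[-20,0,0],[-5,0,0],[0,0,0]]' --dr '[[0,0,0],[0,0,0],[0,0,0],[0,0,0],[0,0,0],[0,0,0],[0,0,0]]'

```text
time: 16.2
eef_pos: [0.527, -0.1012, 0.2257]
orientation: [[-0.001, -0.926, 0.378], [0.003, 0.378, 0.926], [-1.0, 0.002, 0.002]]
ft_force: [-0.3, -0.8, -0.4]
grip_width: 0.0911
```

```bash
python3 go.py .434 .318 .2
```

```text
t 16.2 pos [ 0.527  -0.1012  0.2257] slide mm [ 27.  244.4 352.9] dr [ 0.05  0.02 -0.02] w 91.1 F [-0.3 -0.8 -0.4]
```

Emit:
servo_tool --grip '[91,91,91,91,91,91,91,91,91,91]' --slide '[[1,10,14],[1,19,27],[2,23,33],[2,23,33],[2,23,33],[2,23,33],[2,23,33],[2,23,33],[2,23,33],[2,23,33]]' --dr '[[0,0,0],[0,0,0],[0,0,0],[0,0,0],[0,0,0],[0,0,0],[0,0,0],[0,0,0],[0,0,0],[0,0,0]]'

```text
time: 17.03
eef_pos: [0.4404, 0.2664, 0.1979]
orientation: [[-0.011, -0.92, 0.391], [-0.001, 0.392, 0.92], [-1.0, 0.01, -0.005]]
ft_force: [0.6, 0.2, 0.1]
grip_width: 0.091
```

```bash
python3 go.py .434 .318 .14
```

```text
t 17.03 pos [0.4404 0.2664 0.1979] slide mm [57.9 25.5 45.2] dr [-0.09 -0.05 -0.09] w 91.0 F [0.6 0.2 0.1]
```

Emit:
servo_tool --grip '[91,91,91,91,91,91,91,91]' --slide '[[10,10,17],[12,6,10],[12,3,6],[12,2,3],[6,0,0],[2,0,0],[0,0,0],[0,0,0]]' --dr '[[-0.09,-0.05,-0.09],[0,0,0],[0,0,0],[0,0,0],[0,0,0],[0,0,0],[0,0,0],[0,0,0]]'

```text
time: 17.7
eef_pos: [0.425, 0.3157, 0.1326]
orientation: [[-0.013, -0.928, 0.371], [-0.003, 0.371, 0.928], [-1.0, 0.011, -0.008]]
ft_force: [0.1, 0.2, -0.5]
grip_width: 0.0911
```

```bash
python3 go.py .434 .318 .055
```

```text
t 17.7 pos [0.425  0.3157 0.1326] slide mm [77.4 -8.4  6.1] dr [ 0.12 -0.07 -0.1 ] w 91.1 F [ 0.1  0.2 -0.5]
```

Emit:
servo_tool --grip '[91,91,91,91,91,91]' --slide '[[2,-6,4],[6,-2,0],[6,0,0],[2,0,0],[0,0,0],[0,0,0]]' --dr '[[0.1,-0.07,-0.1],[0,0,0],[0,0,0],[0,0,0],[0,0,0],[0,0,0]]'

```text
time: 18.2
eef_pos: [0.4373, 0.3154, 0.117]
orientation: [[0.005, -0.923, 0.385], [0.002, 0.385, 0.923], [-1.0, -0.004, 0.003]]
ft_force: [-0.2, -0.1, -0.4]
grip_width: 0.0907
```

```bash
python3 go.py .434 .318 .055
```

```text
t 18.2 pos [0.4373 0.3154 0.117 ] slide mm [61.9  4.2  0.9] dr [-0.02  0.03  0.04] w 90.7 F [-0.2 -0.1 -0.4]
```

Emit:
servo_tool --grip '[91,91,91,91,91,91,91,91]' --slide '[[5,3,0],[10,0,0],[12,0,0],[12,0,0],[12,0,0],[7,0,0],[3,0,0],[0,0,0]]' --dr '[[0,0,0],[0,0,0],[0,0,0],[0,0,0],[0,0,0],[0,0,0],[0,0,0],[0,0,0]]'

```text
time: 18.87
eef_pos: [0.433, 0.3167, 0.0486]
orientation: [[0.003, -0.923, 0.384], [0.001, 0.384, 0.923], [-1.0, -0.002, 0.002]]
ft_force: [-0.5, -0.3, -0.6]
grip_width: 0.0914
```

```bash
python3 go.py .434 .318 .055
```

```text
t 18.87 pos [0.433  0.3167 0.0486] slide mm [-6.4 -0.4  1.6] dr [-0.01  0.02  0.02] w 91.4 F [-0.5 -0.3 -0.6]
```

Emit:
servo_tool --grip '[91,50,50,50,50,50,50,50,50,50]' --slide '[[-5,0,1],[0,0,0],[0,0,0],[0,0,0],[0,0,0],[0,0,0],[0,0,0],[0,0,0],[0,0,0],[0,0,0]]' --dr '[[0,0,0],[0,0,0],[0,0,0],[0,0,0],[0,0,0],[0,0,0],[0,0,0],[0,0,0],[0,0,0],[0,0,0]]' --grip_force 20

```text
time: 19.7
eef_pos: [0.4344, 0.3181, 0.0558]
orientation: [[0.006, -0.923, 0.384], [0.002, 0.384, 0.923], [-1.0, -0.004, 0.004]]
ft_force: [0.2, 0.4, -0.8]
grip_width: 0.0657
```

```bash
python3 go.py .434 .318 .055
```

```text
t 19.7 pos [0.4344 0.3181 0.0558] slide mm [ 0.8  0.3 -0.3] dr [-0.01  0.04  0.04] w 65.7 F [ 0.2  0.4 -0.8]
```

Emit:
servo_tool --grip '[50,50,50,50,50,50,50,50,50,50]' --slide '[[-8,0,0],[-16,0,0],[-20,0,0],[-20,0,0],[-20,0,0],[-10,-6,-8],[-4,-14,-17],[0,-20,-25],[0,-20,-25],[0,-20,-25]]' --dr '[[0,0,0],[0,0,0],[0,0,0],[0,0,0],[0,0,0],[0,0,0],[0,0,0],[0,0,0],[0,0,0],[0,0,0]]'

```text
time: 20.53
eef_pos: [0.4683, 0.193, 0.1611]
orientation: [[0.005, -0.927, 0.375], [0.002, 0.375, 0.927], [-1.0, -0.004, 0.004]]
ft_force: [0.4, -0.7, -1.9]
grip_width: 0.0653
```

```bash
python3 go.py .494 .1195 .14
```

```text
t 20.53 pos [0.4683 0.193  0.1611] slide mm [ 21.1 -51.2 -58.6] dr [0.09 0.04 0.04] w 65.3 F [ 0.4 -0.7 -1.9]
```

Emit:
servo_tool --grip '[50,50,50,50,50,50,50,50]' --slide '[[4,-16,-19],[4,-12,-14],[4,-8,-9],[4,-5,-5],[2,-2,-2],[0,0,0],[0,0,0],[0,0,0]]' --dr '[[0.09,0.04,0.04],[0,0,0],[0,0,0],[0,0,0],[0,0,0],[0,0,0],[0,0,0],[0,0,0]]'

```text
time: 21.2
eef_pos: [0.4909, 0.1195, 0.1434]
orientation: [[0.001, -0.92, 0.391], [-0.003, 0.391, 0.92], [-1.0, -0.002, -0.003]]
ft_force: [-0.5, 1.2, -1.9]
grip_width: 0.0655
```

```bash
python3 go.py .494 .1195 .102
```

```text
t 21.2 pos [0.4909 0.1195 0.1434] slide mm [41.4 -2.8  1.3] dr [-0.08 -0.02  0.02] w 65.5 F [-0.5  1.2 -1.9]
```

Emit:
servo_tool --grip '[50,50,50,50,50,50,50]' --slide '[[6,-3,1],[9,0,0],[9,0,0],[7,0,0],[4,0,0],[0,0,0],[0,0,0]]' --dr '[[-0.07,0,0],[0,0,0],[0,0,0],[0,0,0],[0,0,0],[0,0,0],[0,0,0]]'

```text
time: 21.78
eef_pos: [0.4928, 0.122, 0.1037]
orientation: [[-0.001, -0.925, 0.379], [-0.002, 0.379, 0.925], [-1.0, 0.0, -0.003]]
ft_force: [-0.2, -0.4, -1.4]
grip_width: 0.0653
```

```bash
python3 go.py .494 .1195 .102
```

```text
t 21.78 pos [0.4928 0.122  0.1037] slide mm [ 1.7 -2.  -1.9] dr [ 0.04 -0.03 -0.  ] w 65.3 F [-0.2 -0.4 -1.4]
```

Emit:
servo_tool --grip '[50,50,50,50]' --slide '[[2,-2,-2],[2,0,0],[2,0,0],[2,0,0]]' --dr '[[0,0,0],[0,0,0],[0,0,0],[0,0,0]]'

```text
time: 22.12
eef_pos: [0.4943, 0.1196, 0.1018]
orientation: [[-0.004, -0.926, 0.378], [-0.002, 0.378, 0.926], [-1.0, 0.003, -0.003]]
ft_force: [-7.3, 0.8, 11.8]
grip_width: 0.0656
```

```bash
python3 go.py .494 .1195 .102
```

```text
t 22.12 pos [0.4943 0.1196 0.1018] slide mm [-0.2  0.2 -0.2] dr [ 0.05 -0.03 -0.03] w 65.6 F [-7.3  0.8 11.8]
```

Emit:
servo_tool --grip '[65,75,91,91,91,91,91]' --slide '[[0,0,0],[0,0,0],[0,0,0],[0,0,0],[0,0,0],[0,0,0],[0,0,0]]' --dr '[[0,0,0],[0,0,0],[0,0,0],[0,0,0],[0,0,0],[0,0,0],[0,0,0]]'

```text
time: 22.7
eef_pos: [0.4971, 0.1188, 0.1044]
orientation: [[0.003, -0.925, 0.379], [-0.002, 0.379, 0.925], [-1.0, -0.003, -0.001]]
ft_force: [0.7, 0.4, -0.5]
grip_width: 0.0907
```

Emit:
servo_tool --grip '[91,91,91,91,91,91,91]' --slide '[[-10,0,0],[-20,0,0],[-25,0,0],[-25,0,0],[-20,0,0],[-5,0,0],[0,0,0]]' --dr '[[0,0,0],[0,0,0],[0,0,0],[0,0,0],[0,0,0],[0,0,0],[0,0,0]]'

```text
time: 23.28
eef_pos: [0.4955, 0.119, 0.2156]
orientation: [[-0.0, -0.925, 0.379], [-0.002, 0.379, 0.925], [-1.0, -0.0, -0.002]]
ft_force: [0.1, -0.5, -0.1]
grip_width: 0.0912
```

```bash
cat > chk.py <<'E'
from h import *
def c(n,w,ctr,z0,z1):
    m=(np.hypot(w[...,0]-ctr[0],w[...,1]-ctr[1])<.06)&(w[...,2]>z0)&(w[...,2]<z1);P=w[m]
    if len(P)>9:
        (x,y),r=cv2.minEnclosingCircle((P[:,:2]*1000).astype(np.float32));print(n,len(P),round(x),round(y),"dia",round(2*r),"z",np.round(np.percentile(P[:,2],90),3))
for cam in("top","scene"):
    p=capture(cam);w=world(p);save(p,cam+"_chk");print(cam)
    c("bottle cork",w,(.459,-.328),.098,.125); c("beaker",w,(.5225,-.101),.12,.15); c("jar",w,(.494,.1195),.127,.15)
    c("bottle tray",w,(.445,.329),.1,.125)
    for n in("tube_rack","timer","tip_box"):
        for d in models.recognise(p,n)[:1]: print(n,np.round(d["rect"]),round(d["confidence"],2))
E
python3 chk.py; python3 go.py .459 -.328 .2
```

```text
top
bottle cork 139 463 -332 dia 32 z 0.114
beaker 140 523 -99 dia 58 z 0.136
jar 181 482 126 dia 56 z 0.134
tube_rack [309. 122.  47.  25.] 0.69
tip_box [413. 157.  47.  37.] 0.86
scene
bottle cork 99 465 -326 dia 34 z 0.114
beaker 225 525 -97 dia 60 z 0.136
jar 327 496 122 dia 65 z 0.136
tube_rack [163. 237.  47.  58.] 0.79
timer [262. 313.  34.  34.] 0.75
tip_box [144. 149.  42.  45.] 0.65
t 23.68 pos [0.4939 0.119  0.2125] slide mm [  13.7 -137.1 -426.8] dr [ 0.04 -0.04 -0.05] w 90.9 F [-0.5  0.6 -0.4]
```

Emit:
servo_tool --grip '[91,91,91,91,91,91,91,91,91,91]' --slide '[[0,-7,-20],[0,-11,-32],[0,-12,-37],[0,-12,-37],[0,-12,-37],[0,-12,-37],[0,-12,-37],[0,-12,-37],[0,-12,-37],[0,-12,-37]]' --dr '[[0,0,0],[0,0,0],[0,0,0],[0,0,0],[0,0,0],[0,0,0],[0,0,0],[0,0,0],[0,0,0],[0,0,0]]'

```text
time: 24.52
eef_pos: [0.4654, -0.254, 0.2073]
orientation: [[-0.012, -0.93, 0.366], [0.003, 0.366, 0.93], [-1.0, 0.012, -0.001]]
ft_force: [0.3, 0.7, -0.5]
grip_width: 0.0909
```

```bash
python3 go.py .464 -.33 .15
```

```text
t 24.52 pos [ 0.4654 -0.254   0.2073] slide mm [ 57.  -27.3 -71.2] dr [ 0.17 -0.01 -0.12] w 90.9 F [ 0.3  0.7 -0.5]
```

Emit:
servo_tool --grip '[91,91,91,91,91,91,91,91,91]' --slide '[[6,-8,-22],[10,-6,-17],[12,-4,-12],[12,-3,-7],[8,-2,-4],[4,0,0],[0,0,0],[0,0,0],[0,0,0]]' --dr '[[0.12,0,-0.1],[0,0,0],[0,0,0],[0,0,0],[0,0,0],[0,0,0],[0,0,0],[0,0,0],[0,0,0]]'

```text
time: 25.27
eef_pos: [0.4598, -0.3309, 0.1501]
orientation: [[-0.005, -0.922, 0.388], [0.001, 0.388, 0.922], [-1.0, 0.005, -0.001]]
ft_force: [0.0, 0.1, 0.5]
grip_width: 0.0906
```

```bash
python3 go.py .464 -.33 .057
```

```text
t 25.27 pos [ 0.4598 -0.3309  0.1501] slide mm [93.  -4.   2.6] dr [-0.05 -0.01 -0.04] w 90.6 F [0.  0.1 0.5]
```

Emit:
servo_tool --grip '[91,91,91,91,91,91,91,91,91,91]' --slide '[[4,-4,2],[12,0,0],[15,0,0],[15,0,0],[15,0,0],[14,0,0],[8,0,0],[4,0,0],[0,0,0],[0,0,0]]' --dr '[[-0.04,0,-0.04],[0,0,0],[0,0,0],[0,0,0],[0,0,0],[0,0,0],[0,0,0],[0,0,0],[0,0,0],[0,0,0]]'

```text
time: 26.1
eef_pos: [0.4683, -0.3286, 0.0592]
orientation: [[0.005, -0.926, 0.378], [-0.006, 0.378, 0.926], [-1.0, -0.007, -0.004]]
ft_force: [0.3, 0.8, 0.0]
grip_width: 0.0906
```

```bash
python3 go.py .464 -.33 .057
```

```text
t 26.1 pos [ 0.4683 -0.3286  0.0592] slide mm [ 2.2  3.4 -2.9] dr [ 0.05 -0.03  0.06] w 90.6 F [0.3 0.8 0. ]
```

Emit:
servo_tool --grip '[91,91,40,40,40,40,40,40,40,40]' --slide '[[2,3,-3],[0,0,0],[0,0,0],[0,0,0],[0,0,0],[0,0,0],[0,0,0],[0,0,0],[0,0,0],[0,0,0]]' --dr '[[0.05,0,0.06],[0,0,0],[0,0,0],[0,0,0],[0,0,0],[0,0,0],[0,0,0],[0,0,0],[0,0,0],[0,0,0]]' --grip_force 20

```text
time: 26.93
eef_pos: [0.466, -0.3324, 0.0609]
orientation: [[0.003, -0.924, 0.384], [-0.008, 0.383, 0.924], [-1.0, -0.006, -0.006]]
ft_force: [-0.3, 0.4, 0.1]
grip_width: 0.0539
```

```bash
python3 go.py .464 -.33 .057
```

```text
t 26.93 pos [ 0.466  -0.3324  0.0609] slide mm [3.9 2.8 1.5] dr [-0.01 -0.06  0.06] w 53.9 F [-0.3  0.4  0.1]
```

Emit:
servo_tool --grip '[40,40,40,40,40,40,40,40,40,40]' --slide '[[-8,0,0],[-16,0,0],[-22,0,0],[-25,0,0],[-25,0,0],[-25,0,0],[-25,0,0],[-22,0,0],[-12,3,8],[-6,6,16]]' --dr '[[0,0,0],[0,0,0],[0,0,0],[0,0,0],[0,0,0],[0,0,0],[0,0,0],[0,0,0],[0,0,0],[0,0,0]]'

```text
time: 27.77
eef_pos: [0.4613, -0.3021, 0.2503]
orientation: [[-0.01, -0.922, 0.386], [0.005, 0.386, 0.923], [-1.0, 0.011, 0.0]]
ft_force: [0.6, 0.2, -2.2]
grip_width: 0.0535
```

```bash
python3 go.py .447 .329 .25
```

```text
t 27.77 pos [ 0.4613 -0.3021  0.2503] slide mm [  3.4 256.8 576.7] dr [-0.03  0.   -0.11] w 53.5 F [ 0.6  0.2 -2.2]
```

Emit:
servo_tool --grip '[40,40,40,40,40,40,40,40,40,40]' --slide '[[0,11,25],[0,14,32],[0,15,33],[0,15,33],[0,15,33],[0,15,33],[0,15,33],[0,15,33],[0,15,33],[0,15,33]]' --dr '[[0,0,-0.1],[0,0,0],[0,0,0],[0,0,0],[0,0,0],[0,0,0],[0,0,0],[0,0,0],[0,0,0],[0,0,0]]'

```text
time: 28.6
eef_pos: [0.4477, 0.0612, 0.2528]
orientation: [[0.001, -0.918, 0.396], [-0.003, 0.396, 0.918], [-1.0, -0.002, -0.002]]
ft_force: [-0.3, -0.1, -3.0]
grip_width: 0.0531
```

```bash
python3 go.py .447 .329 .23
```

```text
t 28.6 pos [0.4477 0.0612 0.2528] slide mm [ 22.1 106.7 245.7] dr [-0.13 -0.02  0.02] w 53.1 F [-0.3 -0.1 -3. ]
```

Emit:
servo_tool --grip '[40,40,40,40,40,40,40,40,40,40]' --slide '[[0,14,33],[0,14,33],[0,14,33],[0,14,33],[0,13,30],[3,11,25],[3,8,18],[3,4,10],[3,2,4],[0,0,0]]' --dr '[[-0.1,0,0],[0,0,0],[0,0,0],[0,0,0],[0,0,0],[0,0,0],[0,0,0],[0,0,0],[0,0,0],[0,0,0]]'

```text
time: 29.43
eef_pos: [0.4366, 0.3173, 0.2389]
orientation: [[-0.005, -0.926, 0.377], [-0.003, 0.377, 0.926], [-1.0, 0.003, -0.005]]
ft_force: [0.3, -0.7, -3.3]
grip_width: 0.0534
```

```bash
python3 go.py .447 .329 .1
```

```text
t 29.43 pos [0.4366 0.3173 0.2389] slide mm [138.8  -5.7  15.4] dr [ 0.06 -0.05 -0.03] w 53.4 F [ 0.3 -0.7 -3.3]
```

Emit:
servo_tool --grip '[40,40,40,40,40,40,40,40,40,40]' --slide '[[6,-4,8],[14,-2,5],[20,0,0],[20,0,0],[20,0,0],[20,0,0],[18,0,0],[10,0,0],[4,0,0],[0,0,0]]' --dr '[[0.05,-0.05,-0.03],[0,0,0],[0,0,0],[0,0,0],[0,0,0],[0,0,0],[0,0,0],[0,0,0],[0,0,0],[0,0,0]]'

```text
time: 30.27
eef_pos: [0.4558, 0.3179, 0.101]
orientation: [[0.007, -0.918, 0.397], [-0.001, 0.397, 0.918], [-1.0, -0.007, 0.002]]
ft_force: [-0.4, -0.8, -2.8]
grip_width: 0.0533
```

```bash
python3 go.py .447 .329 .059
```

```text
t 30.27 pos [0.4558 0.3179 0.101 ] slide mm [42.  12.7  6.6] dr [-0.15  0.02  0.06] w 53.3 F [-0.4 -0.8 -2.8]
```

Emit:
servo_tool --grip '[40,40,40,40,40,40,40,40]' --slide '[[2,8,5],[8,3,1],[8,0,0],[8,0,0],[5,0,0],[2,0,0],[0,0,0],[0,0,0]]' --dr '[[-0.1,0.02,0.06],[0,0,0],[0,0,0],[0,0,0],[0,0,0],[0,0,0],[0,0,0],[0,0,0]]'

```text
time: 30.93
eef_pos: [0.4504, 0.3299, 0.0686]
orientation: [[0.006, -0.922, 0.387], [0.003, 0.387, 0.922], [-1.0, -0.005, 0.005]]
ft_force: [0.1, -0.4, -3.4]
grip_width: 0.0534
```

```bash
python3 go.py .447 .329 .059
```

```text
t 30.93 pos [0.4504 0.3299 0.0686] slide mm [ 9.6  2.8 -2.2] dr [-0.04  0.05  0.05] w 53.4 F [ 0.1 -0.4 -3.4]
```

Emit:
servo_tool --grip '[40,40,40,40,40,40]' --slide '[[3,2,-1],[3,0,0],[3,0,0],[2,0,0],[2,0,0],[2,0,0]]' --dr '[[-0.04,0.04,0.04],[0,0,0],[0,0,0],[0,0,0],[0,0,0],[0,0,0]]'

```text
time: 31.43
eef_pos: [0.4495, 0.3306, 0.0586]
orientation: [[0.001, -0.924, 0.382], [0.001, 0.382, 0.924], [-1.0, -0.001, 0.001]]
ft_force: [-8.2, -3.7, 15.2]
grip_width: 0.0533
```

```bash
python3 go.py .447 .329 .059
```

```text
t 31.43 pos [0.4495 0.3306 0.0586] slide mm [-0.4  1.7 -2.4] dr [0.01 0.01 0.01] w 53.3 F [-8.2 -3.7 15.2]
```

Contact. I'll release, lift well clear and check.

Emit:
servo_tool --grip '[53,70,91,91,91,91,91]' --slide '[[0,0,0],[0,0,0],[0,0,0],[0,0,0],[0,0,0],[0,0,0],[0,0,0]]' --dr '[[0,0,0],[0,0,0],[0,0,0],[0,0,0],[0,0,0],[0,0,0],[0,0,0]]'

```text
time: 32.02
eef_pos: [0.452, 0.3316, 0.061]
orientation: [[0.007, -0.924, 0.383], [0.003, 0.383, 0.924], [-1.0, -0.005, 0.006]]
ft_force: [-1.2, 0.2, 0.9]
grip_width: 0.09
```

Emit:
servo_tool --grip '[91,91,91,91,91,91,91,91,91]' --slide '[[-10,0,0],[-20,0,0],[-25,0,0],[-25,0,0],[-30,0,0],[-30,0,0],[-30,0,0],[-10,0,0],[0,0,0]]' --dr '[[0,0,0],[0,0,0],[0,0,0],[0,0,0],[0,0,0],[0,0,0],[0,0,0],[0,0,0],[0,0,0]]'

```text
time: 32.77
eef_pos: [0.449, 0.3303, 0.2517]
orientation: [[0.004, -0.924, 0.383], [0.002, 0.383, 0.924], [-1.0, -0.003, 0.003]]
ft_force: [-0.3, 0.6, -0.0]
grip_width: 0.0911
```

Emit:
servo_tool --grip '[91,91,91,91,91,91,91,91,91]' --slide '[[0,10,10],[0,20,15],[0,20,20],[0,20,20],[0,20,20],[0,15,10],[0,5,5],[0,0,0],[0,0,0]]' --dr '[[0,0,0],[0,0,0],[0,0,0],[0,0,0],[0,0,0],[0,0,0],[0,0,0],[0,0,0],[0,0,0]]'

```text
time: 33.52
eef_pos: [0.3802, 0.466, 0.2376]
orientation: [[-0.008, -0.923, 0.386], [-0.01, 0.386, 0.923], [-1.0, 0.004, -0.012]]
ft_force: [0.4, -0.2, 0.5]
grip_width: 0.0908
```

```bash
python3 chk.py; python3 go.py .45 .33 .2
```

```text
top
beaker 137 523 -100 dia 58 z 0.137
jar 548 494 119 dia 65 z 0.135
bottle tray 127 447 331 dia 31 z 0.111
tube_rack [309. 124.  53.  28.] 0.92
timer [200. 153.  29.  31.] 0.84
scene
beaker 222 524 -97 dia 60 z 0.137
jar 521 495 121 dia 66 z 0.136
bottle tray 156 448 334 dia 32 z 0.113
tube_rack [163. 240.  48.  54.] 0.64
timer [261. 312.  34.  36.] 0.76
tip_box [146. 148.  37.  47.] 0.65
t 33.92 pos [0.3811 0.4662 0.2394] slide mm [  40.  -116.3  -98.5] dr [-0.04 -0.09 -0.03] w 91.0 F [-0.3  0.3  0.5]
```

View pics/scene_chk.png

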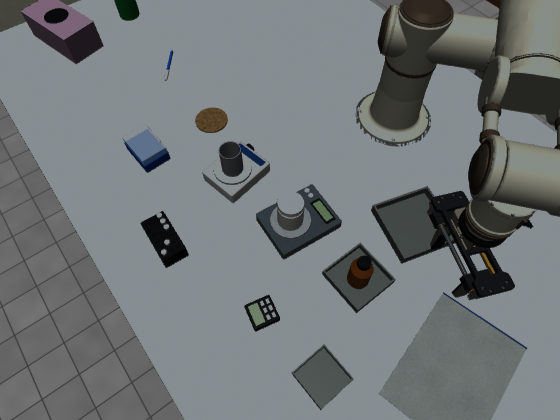

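The picture shows all three vessels upright and centred: beaker on the stirrer (232,160), jar on the balance (290,212), bottle in the tray (361,273). The cork mat is empty, the gripper is clear and the bystanders look unmoved.

```bash
python3 -c "
from rig import job; print(job.hand_in())"
```

```text
the job is handed in; nothing more can be done
None
```

The swap is done and the job is handed in, at about 34 s of the 131 s allowed. I parked the bottle on the cork mat and let go of it there. Then the beaker went to the stirrer, the jar to the balance and the bottle to the drip tray. Each vessel was lowered until the wrist force showed contact before I opened the fingers.

The last camera checks, against the station centres I measured at the start:

| Vessel | Station | Offset from centre, top camera | Offset from centre, scene camera |
|---|---|---|---|
| Beaker | Stirrer | about 2 mm | about 5 mm |
| Jar | Balance | about 1 mm | about 2 mm |
| Bottle | Drip tray | about 3 mm | about 6 mm |

- **Upright and resting:** all three looked upright in the final picture. The measured top heights match standing on the station surfaces to within about 3 mm.
- **Parking:** on the cork mat the bottle stood about 6 mm from the middle.
- **Bystanders:** the tube rack and timer were found where they started in both last views. The tip box was missed by the network in the last top view but found in place in the scene view.
- **Disagreements:** the two cameras differed by about 1–3 mm on the final positions. A jar reading while the arm stood over it was about 14 mm off (disc only partly seen); the clear view afterwards put it about 1 mm from centre.
- **Arm drift:** the arm overshot sideways by up to about 20 mm on fast moves, which I corrected before each grasp and placing.

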